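# Set the cell carriage on its index with the slack taken up, then lock it

### The job

The cell carriage of the positioning slide stands on the clamp side of its index tab, and its drive has slack. Using only the handwheel, wind the carriage anticlockwise until its pointer is at least 5 mm past the index tab, then come back clockwise and stop with the pointer in line with the tab, leaving the slack taken up clockwise. Then push the toggle clamp handle down past its dead centre until it stays locked, without touching the carriage or disturbing the things on the bench.

Things in the scene. Friction and masses are not known exactly. Their poses are not given: they have to be found in the camera images.
- slide_unit: The slide: dark grey plate 170 x 415 mm, 12 mm thick, origin under it, y along the slide. At y = -170 mm a grey gearbox with the handwheel on top; in the middle the carriage (aluminium block 64 x 60 mm, white holder, glass vial, 118 mm tall); at y = +140 mm the toggle clamp, whose spindle arm (up to 105 mm high) reaches back to y = +55 mm. Fixed to the bench.
- wheel_grip (a point): Centre of the square hub on top of the black handwheel. Hub 34 x 34 mm, its top 21 mm above this point; the wheel's disc, 110 mm diameter, lies 20 mm below it. The hub's flats face this point's x and y axes: it can be gripped from above every quarter turn. The axis is vertical; this point turns with the wheel.
- handwheel (a joint): Slack of the wheel on its gear shaft, 0 to 0.4 rad (not the wheel's whole angle): 0.4 = taken up clockwise (seen from above), wheel driving the gear; 0 = driving it anticlockwise; between, the wheel turns almost freely (0.015 N m) and the carriage stands still. Starts anywhere. On the hub's top a dark line on the shaft end shows against one on the hub.
- pointer_tip (a point): Tip of the 3 mm wide dark pointer at the carriage's foot, on the slide's +x side, over a white scale with 5 mm ticks, 24 mm above the bench. y axis along the slide, towards the clamp. Driving clockwise moves it 12 mm per radian to +y, anticlockwise to -y, against a drag of about 0.2 N m; it stays where it is left and has 13 mm or more of travel beyond the tab.
- index_tip (a point): Tip of the 3 mm wide dark blade of the index tab on the slide's +x edge, facing the pointer across a 2 mm gap, 24 mm above the bench; it stays put. Same axes as pointer_tip. The pointer is in line when both are at the same place along this y axis; at the start the pointer is 16 to 37 mm to the +y side.
- handle_grip (a point): Middle of the clamp handle's grey plastic grip (18 mm diameter, 58 mm long with round ends), 90 mm from the pivot. Open, the handle leans 26 degrees (0.45 rad) from vertical towards +y of the slide and swings down that way. The push across the handle needs up to about 10 N here.
- clamp_handle (a joint): Angle of the clamp handle, rad: 0 open (as it starts), 1.10 at its stop, where it lies about level (1 degree above). A spring resists until the dead centre at 0.96; past it the handle snaps to the stop and stays, before it the handle springs back.
- clamp_pivot (a point): Pivot of the clamp handle, 75 mm above the bench; the pivot axis is this point's x axis, and y is the way the handle swings.

How it is judged:
By the outcome, as a careful person would: the job done as asked, in the order asked, and still so for the second after the job is handed in, with the robot touching nothing.
It also fails if it takes over 72 s, if anything falls off the work surface, if the arm or the gripper's body presses on something with over 40 N, if the wrist force passes 120 N, or if a joint passes its speed limit or range.

### The arm

A 6-joint arm with a two-finger parallel gripper is mounted at the origin on the work surface. World frame = base frame: x ahead of the robot, y to its left, z up, the work surface at z = 0. Lengths are in mm, angles in rad, forces in N, time in s.
With the tool pointing down it reaches from about 350 to 875 mm from the base axis. Payload 4.2 kg.
Tool frame: the origin (TCP) lies midway between the tips of the shut fingers; the grasp point (between the pads) lies 19 mm behind it; z points along the fingers, y is the line along which they close (so a half turn about z gives the same grasp; the last joint's range is limited). The gripper opens to 85 mm and grips with 20 to 120 N. Pads are 22 mm wide; open, the fingers measure 114 mm over their backs; the gripper's body (76 mm by 85 mm) begins 54 mm behind the grasp point. The pads swing forward as they close: fully open they stand 13 mm farther back than shut.
Start: joints at [-0.887, 0.385, 0.008, 0, -1.194, -0.259], TCP at [257.599, -569.423, 231.312] pointing down, gripper open.
Joint ranges: [-3.14, 3.14], [-1.21, 2.06], [-1.07, 1.41], [-3.16, 2.05], [-2.99, -0.16], [-3.1, 3.1]. Speed limits (rad/s): [2.79, 2.79, 3.14, 3.14, 3.14, 3.14].

### API

Orientations are given as a unit quaternion [x, y, z, w].
In Python, from bench import read_state, get_image, job_done gives the robot as it stands.
- The arm moves only by the shell command python3 -m jog 'ROWS'. ROWS is JSON, a list of rows, each a list of 3 entries, a list of its own where there are three numbers: the shift along the world's x, y, z scaled (see below), then the turn, a rotation vector about the world's x, y, z scaled (see below), then the gripper's target within -1 to 1 (shut at 1, half-way at 0, fully open at -1). In form: [[[x, y, z], [wx, wy, wz], claw], ...]. A call has 1 to 20 rows; each row is the pose to reach, as a shift and turn from the pose commanded when the call began; what a row does not reach only later rows make up. The controller multiplies each number of a shift by 10 cm and each number of a turn by 120 degrees. A row lasts 1/10 s, in which the tool goes at most 50 mm and 8.59 degrees, less where a joint would pass 70% of its speed; a pose out of reach is approached as far as the arm can. A call with a number of a shift or a turn outside -1 to 1 is refused whole. A call with a gripper value outside its range is refused whole. The fingers move at their own pace and stop on an object; the grip force is fixed at half the most. Time passes only in rows, so rows that repeat a pose let the fingers close. It gives the time, the measured TCP pose, the force, the opening and the grip force at its end, in the units of the state.
- read_state(): the state, without advancing time (a new reading comes with each control period).
- get_image(name): name is "side" or "top" or "wrist"; returns a dict with "frame" (480x640x3 uint8, red, green, blue), "range_z" (480x640 float32, mm along the optical axis (not along the pixel's ray), 0 where there is no reading), "fx", "fy", "cx", "cy" (pixels), "R" (3x3) and "t" (3): a world point X has camera coordinates R X + t. Camera axes: x right, y down, z forward; pixel columns grow to the right and rows downward; lengths in mm; the calibration is good to about 2 mm. A picture is of the moment at which its call begins.
- job_done(): hands the job in; it is judged then, once.
The state is a dict: "clock": time; "joints": joint angles; "joint_vel": joint speeds; "joint_efforts": joint torques, N m; "position": TCP position; "ee_rot": TCP orientation; "contact_force": force on the tool from outside, world axes, zero at the start; "wrist_torque": the same for the moment, N m; "gripper_width": finger opening in mm; "grasp_force": force on a finger pad.
Only numpy, scipy, OpenCV 4.12 (cv2) and the standard library are available. Lean on these libraries where they do the work, as an engineer would, in place of code of your own. Each camera call takes 0.05 s, during which the arm holds its last target. There are 200 camera calls.

## Working session

There is one attempt and no reset: what is moved stays moved. The work goes in short steps, Python scripts to look and compute and a shell command to move; the robot and the scene stay as the last step left them, time stands still between calls to the robot, and variables do not carry over. Pictures are saved under pics/ and viewed, at most 13 in all, crops included, and the job is handed in when it is done.

```bash
mkdir -p pics; ls; python3 - <<'E'
from bench import *
import cv2,numpy as np
s=read_state(); print(s)
for n in("side","top"):
    d=get_image(n); cv2.imwrite(f"pics/{n}0.png",d["frame"][:,:,::-1]); np.savez(f"{n}0.npz",**d); print(n,d["fx"],d["cx"],d["cy"],np.round(d["R"],3).tolist(),d["t"], -d["R"].T@d["t"])
E
```

```text
pics
{'clock': 0.0, 'joints': array([-8.87387313e-01,  3.85540674e-01,  6.61276376e-03, -5.00019054e-04,
       -1.19398516e+00, -2.58564818e-01]), 'joint_vel': array([-0.00119827,  0.00189038,  0.0009611 ,  0.0003506 ,  0.00060055,
       -0.00092857]), 'joint_efforts': array([-2.73344094e-04, -3.92287266e+01,  1.88399810e+01,  4.18607309e+00,
       -4.66121084e-03, -2.96915891e-05]), 'position': array([ 257.36643795, -568.90563866,  230.22590123]), 'ee_rot': array([-2.10737882e-01,  9.77542005e-01,  1.04858103e-03, -2.73182177e-04]), 'contact_force': array([0.87733193, 0.48653267, 0.35833467]), 'wrist_torque': array([-0.04024051,  0.0066484 ,  0.01260462]), 'grasp_force': 0.0, 'gripper_width': 85.55468599530785}
side 452.9424883637119 319.8413296728435 239.17271304359596 [[0.802, -0.597, -0.016], [-0.419, -0.542, -0.729], [0.426, 0.591, -0.685]] [-410.48794536  319.65659186  512.51567132] [ 244.5302591  -374.84137399  577.10648938]
top 608.1342808536526 314.2283890328203 239.27729997759926 [[-0.001, -1.0, -0.011], [-0.99, 0.003, -0.139], [0.139, 0.011, -0.99]] [ 11.95163045 534.55430001 947.41221776] [3.97501376e+02 3.58547620e-01 1.01265669e+03]
```

View pics/top0.png

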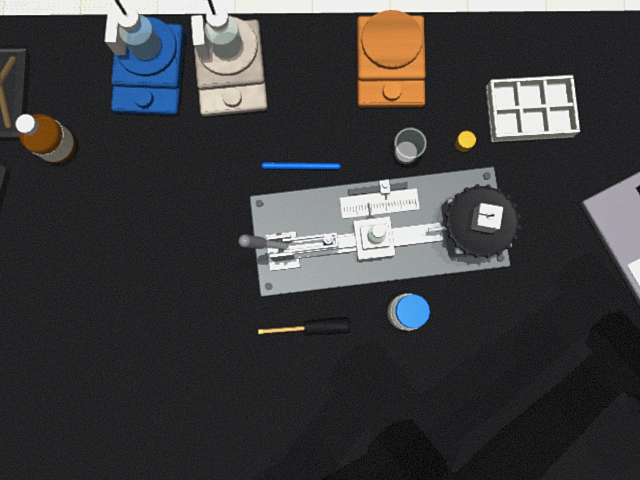

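View pics/side0.png

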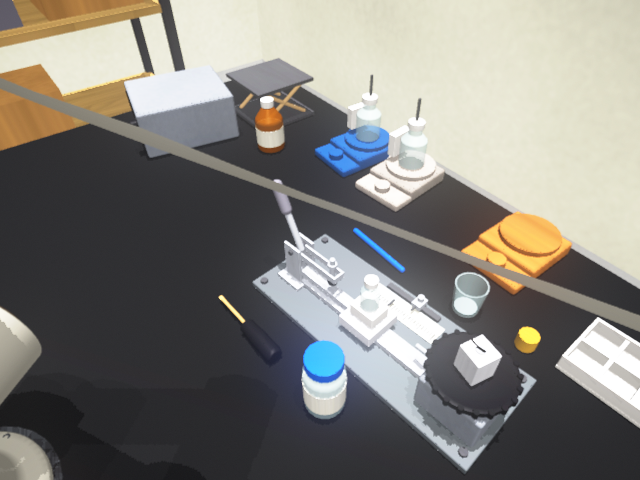

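The top view shows the hub at about (489,217), pointer at (369,208) and index at (385,187). The handle grip's free end is at (245,241). Slide +y points left (world +y), and its +x points up (world +x). In the side view the handle leans away at (280,195) to (297,245).

```bash
cat > h.py <<'E'
import numpy as np,cv2
def ray(d,u,v,z):
    c=-d["R"].T@d["t"]; r=d["R"].T@np.array([(u-d["cx"])/d["fx"],(v-d["cy"])/d["fy"],1.]); return c+r*(z-c[2])/r[2]
def dep(d,u,v):
    Z=float(d["range_z"][int(v),int(u)]); return d["R"].T@(Z*np.array([(u-d["cx"])/d["fx"],(v-d["cy"])/d["fy"],1.])-d["t"])
E
python3 - <<'E'
from h import *
d=dict(np.load("top0.npz"))
P=[ray(d,*p,12)[:2] for p in((250,196),(494,168),(509,266),(261,295))]; P=np.array(P)
c=P.mean(0); yd=(P[0]+P[3]-P[1]-P[2]); yd/=np.linalg.norm(yd); print(P.round(),c,"yaw",np.degrees(np.arctan2(-yd[0],yd[1])), np.linalg.norm(P[0]-P[1]),np.linalg.norm(P[0]-P[3]))
print("hub",dep(d,484,222),"disc",dep(d,465,205),"handle",dep(d,245,241),"ptr",ray(d,369,210,24),"idx",ray(d,385,192,24))
f=d["frame"]; g=f.min(2)
m=((g[190:245,460:520]>150)*255).astype(np.uint8)
cs,_=cv2.findContours(m,0,1); k=max(cs,key=cv2.contourArea)
q=cv2.boxPoints(cv2.minAreaRect(k))+[460,190]; Z=dep(d,484,222)[2]
W=np.array([ray(d,*p,Z)[:2] for p in q]); e=W[1]-W[0]
print("hubrect",q,W.mean(0),"side",np.linalg.norm(e),np.linalg.norm(W[2]-W[1]),"ang",np.degrees(np.arctan2(e[1],e[0]))%90)
cv2.imwrite("pics/crop1.png",cv2.resize(np.hstack([f[170:250,440:530],f[160:240,330:420]])[:,:,::-1],None,fx=4.4,fy=4.4,interpolation=2))
E
```

```text
[[ 612.  119.]
 [ 659. -292.]
 [ 493. -309.]
 [ 446.   99.]] [552.33716272 -95.70474835] yaw 6.52744028104089 413.3741557690149 167.14624798241647
hub [ 546.91954817 -239.72965724  127.68636226] disc [ 580.83962582 -222.96949605   85.28988291] handle [512.24826448 105.15830961 180.9023884 ] ptr [585.05558933 -79.33832227  24.        ] idx [ 615.31076343 -106.24681256   24.        ]
hubrect [[476.37838173 224.72973251]
 [480.0810833  202.51351547]
 [503.10810852 206.35135269]
 [499.40541077 228.56756973]] [ 556.58486179 -248.54394189] side 33.91590668575058 34.164635161716596 ang 78.57413931893825
```

View pics/crop1.png

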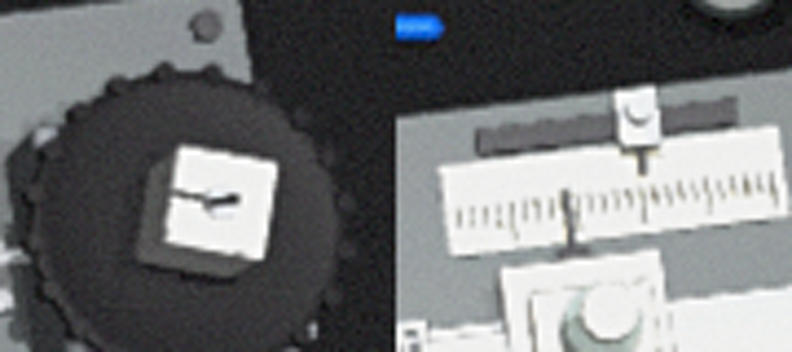

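The crops show the hub square, with the shaft line and hub line not quite collinear. The pointer (568,190 in the crop) is about four ticks to the clamp side of the index (643,165). The hub's location disagrees with y=-170, so I'll triangulate it with the side view.

```bash
python3 - <<'E'
from h import *
d=dict(np.load("top0.npz")); s=dict(np.load("side0.npz"))
def tri(a,b):
    A=[];B=[]
    for D,(u,v) in((d,a),(s,b)):
        c=-D["R"].T@D["t"]; r=D["R"].T@np.array([(u-D["cx"])/D["fx"],(v-D["cy"])/D["fy"],1.]); r/=np.linalg.norm(r)
        M=np.eye(3)-np.outer(r,r); A.append(M);B.append(M@c)
    return np.linalg.lstsq(np.vstack(A),np.hstack(B),rcond=None)[0].round(1)
print("side depth hub",dep(s,478,349).round(1),dep(s,472,349).round(1))
print("hub",tri((489.7,215.6),(478,352)))
print("corner r",tri((509,266),(464,455)),"l",tri((250,196),(327,237)))
# plate corners by side at z 12
print([ray(s,*p,12).round(0)[:2].tolist() for p in((255,285),(327,237),(534,379),(464,455))])
print("handle tip",tri((243,241),(278,184)),dep(s,281,195).round(1))
for u,v in((478,300),(270,220),(420,280)): print(dep(d,u,v).round(1))
E
```

```text
side depth hub [ 554.9 -246.   132.1] [ 550.5 -241.5  130.7]
hub [ 555.7 -247.8  127.6]
corner r [ 491.1 -300.5   43.6] l [615.7 119.7   1.1]
[[446.0, 90.0], [610.0, 110.0], [661.0, -288.0], [507.0, -297.0]]
handle tip [515.1 107.7 175.1] [513.   93.8 164.4]
[ 4.378e+02 -2.594e+02 -3.000e-01]
[571.2  85.3  10. ]
[ 471.4 -165.2   -4.8]
```

Hub top is at about (556,-248,128). I'll turn by -36° to align with the flats, which puts j6 at about -1.35 with plenty of anticlockwise room.

```bash
python3 -m jog '[[[0.33,0.36,0],[0,0,-0.07],-1],[[0.66,0.7,0],[0,0,-0.14],-1],[[1,1,0],[0,0,-0.15],-1],[[1,1,0],[0,0,-0.15],-1]]'; python3 -m jog '[[[0.33,0.36,0],[0,0,-0.07],-1],[[0.66,0.7,0],[0,0,-0.14],-1],[[1,1,0],[0,0,-0.147],-1],[[1,1,0],[0,0,-0.147],-1]]'; python3 -m jog '[[[0.33,0.36,0],[0,0,0],-1],[[0.66,0.7,0],[0,0,0],-1],[[0.98,1,0],[0,0,0],-1],[[0.98,1,0],[0,0,0],-1]]';  python3 -m jog '[[[0,0.21,0],[0,0,0],-1],[[0,0.21,0],[0,0,0],-1],[[0,0.21,0],[0,0,0],-1]]'; python3 - <<'E'
from bench import *
from h import *
s=read_state(); print(s["clock"],s["joints"].round(3),s["position"],s["contact_force"])
d=get_image("wrist"); np.savez("w1.npz",**d); cv2.imwrite("pics/w1.png",d["frame"][:,:,::-1]); print(d["R"].round(2).tolist(),-d["R"].T@d["t"],d["fx"])
E
```

```text
clock: 0.5
position: [360.9, -466.2, 231.0]
ee_rot: [-0.058, 0.998, 0.0, 0.0]
contact_force: [1.0, 0.3, 0.4]
gripper_width: 85.4
grasp_force: 0.0
clock: 0.9
position: [460.8, -366.4, 230.7]
ee_rot: [0.096, 0.995, 0.0, 0.0]
contact_force: [0.1, -0.2, -0.7]
gripper_width: 85.4
grasp_force: 0.0
clock: 1.3
position: [558.4, -266.6, 230.3]
ee_rot: [0.096, 0.995, 0.0, -0.0]
contact_force: [0.4, -0.3, -0.6]
gripper_width: 85.2
grasp_force: 0.0
clock: 1.6
position: [555.1, -249.0, 231.2]
ee_rot: [0.098, 0.995, -0.0, -0.0]
contact_force: [-0.1, -0.2, 0.5]
gripper_width: 85.4
grasp_force: 0.0
1.6 [-0.156  0.357 -0.035  0.    -1.18  -1.612] [ 555.0819503  -248.95643014  231.18492985] [-0.12256115 -0.2330787   0.52524703]
[[0.2, 0.98, 0.0], [0.93, -0.19, 0.32], [0.31, -0.06, -0.95]] [ 474.498705   -232.29462956  373.46054226] 350.9304288450271
```

View pics/w1.png

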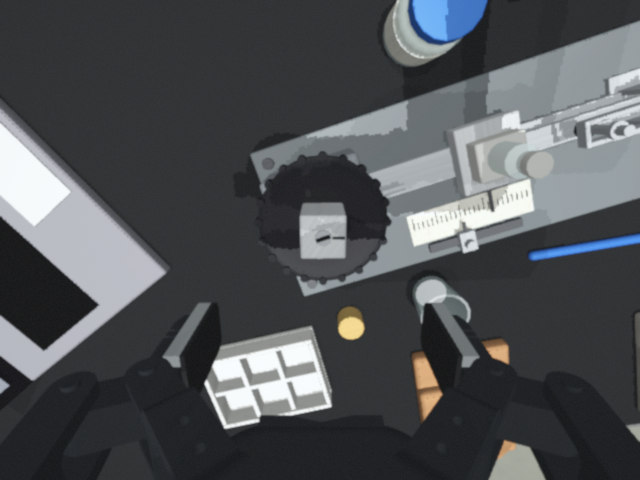

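The hub face is square to the fingers, with its shaft end at about (323,238). The fingers hang at the picture's lower left and right.

```bash
python3 - <<'E'
from h import *
d=dict(np.load("w1.npz")); print(ray(d,323,238,128),dep(d,330,245))
f=d["frame"]; cv2.imwrite("pics/c2.png",cv2.resize(np.hstack([f[190:270,280:370],f[170:250,410:500]])[:,:,::-1],None,fx=4.4,fy=4.4,interpolation=2))
E
```

```text
[ 556.89995789 -246.69306995  128.        ] [ 562.42245734 -242.5460152   130.47054997]
```

View pics/c2.png

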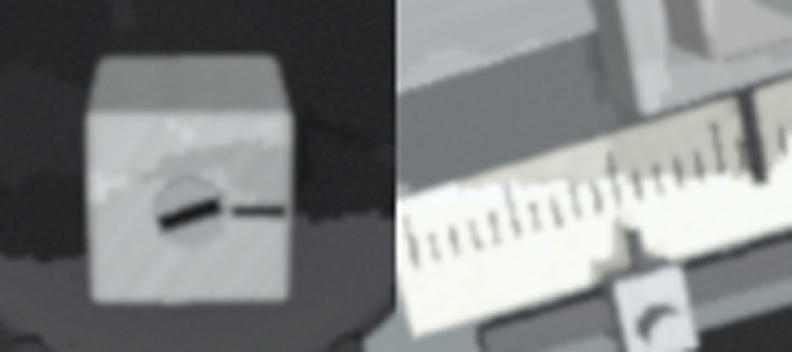

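The shaft end is centred at pixel (323,238). The hub line and shaft line are about 18° apart. Next I descend and grip.

```bash
python3 -m jog '[[[0.012,0.017,-0.4],[0,0,0],-1],[[0.012,0.017,-0.8],[0,0,0],-1],[[0.012,0.017,-0.8],[0,0,0],-1]]'; python3 -m jog '[[[0,0,-0.25],[0,0,0],-1],[[0,0,-0.45],[0,0,0],-1],[[0,0,-0.54],[0,0,0],-1],[[0,0,-0.54],[0,0,0],-1],[[0,0,-0.54],[0,0,0],-1]]'; python3 -m jog '[[[0,0,0],[0,0,0],1],[[0,0,0],[0,0,0],1],[[0,0,0],[0,0,0],1],[[0,0,0],[0,0,0],1],[[0,0,0],[0,0,0],1],[[0,0,0],[0,0,0],1],[[0,0,0],[0,0,0],1],[[0,0,0],[0,0,0],1]]'
```

```text
clock: 1.95
position: [552.4, -246.6, 145.5]
ee_rot: [0.1, 0.995, 0.001, -0.006]
contact_force: [-1.1, 0.7, -0.3]
gripper_width: 85.3
grasp_force: 0.0
clock: 2.45
position: [557.8, -247.4, 99.0]
ee_rot: [0.098, 0.995, -0.0, 0.001]
contact_force: [0.3, -0.6, 0.9]
gripper_width: 85.5
grasp_force: 0.0
clock: 3.25
position: [556.9, -247.4, 98.2]
ee_rot: [0.098, 0.995, -0.001, 0.0]
contact_force: [-3.2, -3.5, 5.4]
gripper_width: 33.4
grasp_force: 61.2
```

```bash
python3 -m jog '[[[0,0,0],[0,0,0.03],1],[[0,0,0],[0,0,0.08],1],[[0,0,0],[0,0,0.14],1],[[0,0,0],[0,0,0.2],1],[[0,0,0],[0,0,0.26],1],[[0,0,0],[0,0,0.32],1],[[0,0,0],[0,0,0.38],1],[[0,0,0],[0,0,0.44],1],[[0,0,0],[0,0,0.5],1],[[0,0,0],[0,0,0.56],1],[[0,0,0],[0,0,0.62],1],[[0,0,0],[0,0,0.68],1],[[0,0,0],[0,0,0.74],1],[[0,0,0],[0,0,0.8],1],[[0,0,0],[0,0,0.86],1],[[0,0,0],[0,0,0.92],1],[[0,0,0],[0,0,0.96],1],[[0,0,0],[0,0,0.96],1],[[0,0,0],[0,0,0.96],1]]'; python3 - <<'E'
from bench import *
from h import *
s=read_state(); print(s["joints"].round(3))
d=get_image("top"); np.savez("t2.npz",**d); s=get_image("side"); np.savez("s2.npz",**s)
a=cv2.resize(d["frame"][150:260,320:440],(480,440),interpolation=2); b=cv2.resize(s["frame"][250:360,330:405],(300,440),interpolation=2)
cv2.imwrite("pics/c3.png",np.hstack([a,b])[:,:,::-1])
E
```

```text
clock: 5.15
position: [556.7, -248.0, 98.2]
ee_rot: [0.788, -0.616, 0.001, 0.001]
contact_force: [-2.0, -5.4, 4.9]
gripper_width: 33.2
grasp_force: 61.2
[-0.153  0.479 -0.204  0.002 -0.888  0.394]
```

View pics/c3.png

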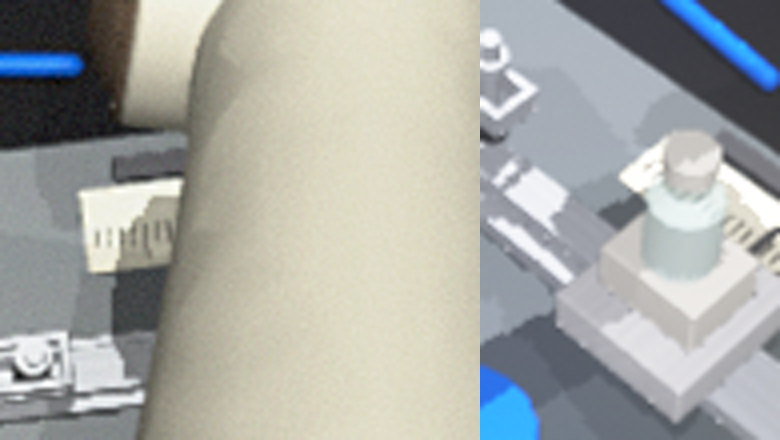

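The arm hides the pointer from the top camera, and the carriage hides it from the side one. I'll continue to about 3.4 rad total, expecting -6 to -11 mm, then look with the wrist camera.

```bash
python3 -m jog '[[[0,0,0],[0,0,0.03],1],[[0,0,0],[0,0,0.08],1],[[0,0,0],[0,0,0.14],1],[[0,0,0],[0,0,0.2],1],[[0,0,0],[0,0,0.26],1],[[0,0,0],[0,0,0.32],1],[[0,0,0],[0,0,0.38],1],[[0,0,0],[0,0,0.44],1],[[0,0,0],[0,0,0.5],1],[[0,0,0],[0,0,0.56],1],[[0,0,0],[0,0,0.62],1],[[0,0,0],[0,0,0.664],1],[[0,0,0],[0,0,0.664],1],[[0,0,0],[0,0,0.664],1]]'; python3 - <<'E'
from bench import *
from h import *
s=read_state(); print(s["joints"].round(3),s["wrist_torque"])
d=get_image("wrist"); np.savez("w3.npz",**d); cv2.imwrite("pics/w3.png",d["frame"][:,:,::-1])
E
```

```text
clock: 6.65
position: [557.2, -248.1, 98.2]
ee_rot: [1.0, 0.032, 0.0, 0.001]
contact_force: [-0.6, -5.8, 4.6]
gripper_width: 33.1
grasp_force: 61.0
[-0.153  0.479 -0.204  0.003 -0.886  1.785] [-1.8385372   0.54491885  0.02500425]
```

View pics/w3.png

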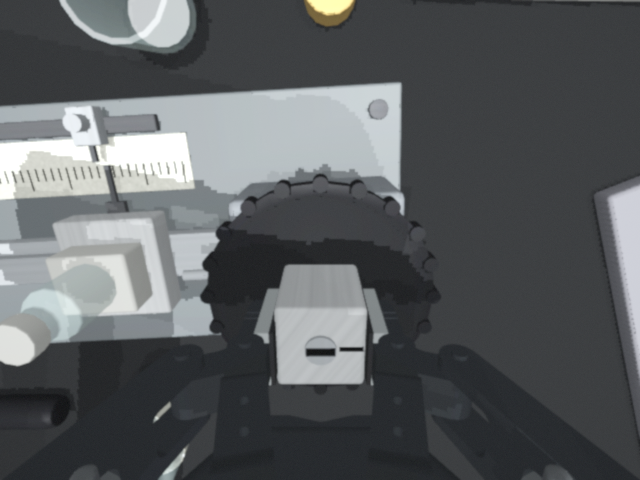

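The wrist camera sees both: index blade tip at about (97,162) and pointer tip at about (110,166), so the pointer is past the tab. The hub and shaft lines are now collinear. I'll measure it.

```bash
cat > m.py <<'E'
from h import *
YD=np.array([-.1137,.9935]); XD=np.array([.9935,.1137]); C=np.array([552.3,-95.7])
def prof(d,xs,lo=-60,hi=40,z=24):
    # sample grey along slide y at given slide x on plane z
    g=cv2.cvtColor(d["frame"],cv2.COLOR_RGB2GRAY).astype(np.float32); ys=np.arange(lo,hi,.25)
    out=[]
    for x in xs:
        W=np.array([[*(C+XD*x+YD*y),z] for y in ys])@d["R"].T+d["t"]
        u=W[:,0]/W[:,2]*d["fx"]+d["cx"]; v=W[:,1]/W[:,2]*d["fy"]+d["cy"]
        out.append(cv2.remap(g,u.astype(np.float32)[None],v.astype(np.float32)[None],1)[0])
    return ys,np.array(out)
E
python3 - <<'E'
from m import *
d=dict(np.load("w3.npz"))
for n,p in(("idxtip",(97,162)),("ptrtip",(110,166)),("ptrbase",(118,205)),("idxbase",(93,147))):
    w=ray(d,*p,24)[:2]-C; print(n,w@XD,w@YD)
ys,a=prof(d,np.arange(20,80,1),-45,15)
cv2.imwrite("pics/rect3.png",cv2.resize(a[::-1,::-1].astype(np.uint8),None,fx=3,fy=9,interpolation=0))
print(a.shape)
E
```

```text
idxtip 49.65897378818081 -18.251759818289774
ptrtip 46.88392908115344 -25.5586257235975
ptrbase 22.543402326384168 -24.785017728879303
idxbase 58.53853807133605 -18.077571278363834
(60, 240)
```

View pics/rect3.png

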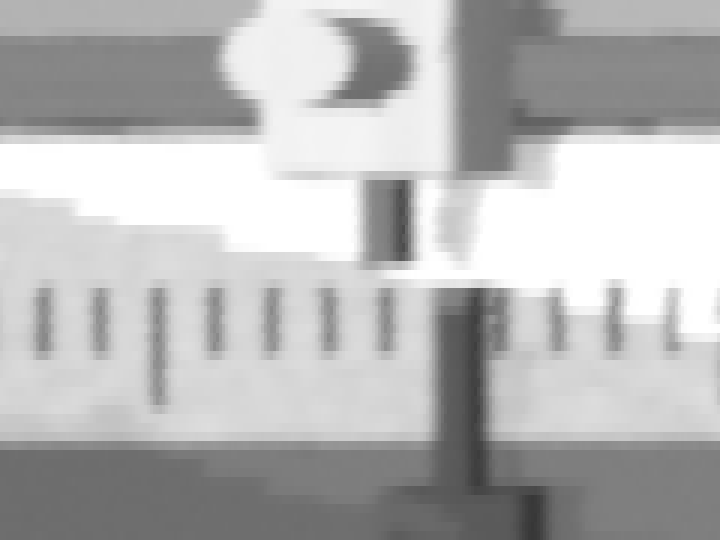

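The rectified view (12 px/mm, +y to the left) puts the index blade's +y edge at 365 and the pointer's at 434, about 6 mm past. I'll add 2 mm for margin, re-measure, then come back clockwise most of the way.

```bash
cat >> m.py <<'E'
def edges(d,xr,lo,hi,z=24):
    ys,a=prof(d,np.arange(*xr,.5),lo,hi,z); p=np.median(a,0); 
    t=(p.max()+p.min())/2; m=np.where(p<t)[0]; i,j=m[0],m[-1]
    f=lambda k,l:ys[k]+(ys[l]-ys[k])*(t-p[k])/(p[l]-p[k])
    return f(i-1,i),f(j,j+1) # -y edge, +y edge
def meas(d,g):
    I=edges(d,(52,56),-24,-10); P=edges(d,(32,38),g-8,g+8); print("idx",np.round(I,2),"ptr",np.round(P,2),"diff",np.round(np.subtract(P,I),2))
E
python3 -m jog '[[[0,0,0],[0,0,0.04],1],[[0,0,0],[0,0,0.08],1],[[0,0,0],[0,0,0.08],1],[[0,0,0],[0,0,0.08],1]]'; python3 - <<'E'
from bench import *
from m import *
meas(dict(np.load("w3.npz")),-24)
d=get_image("wrist"); np.savez("w4.npz",**d); meas(d,-26)
E
```

```text
clock: 7.1
position: [557.2, -248.0, 98.2]
ee_rot: [0.993, 0.115, 0.0, 0.001]
contact_force: [-1.9, -4.9, 4.1]
gripper_width: 33.6
grasp_force: 61.0
idx [-19.51 -15.7 ] ptr [-25.83 -21.56] diff [-6.31 -5.86]
idx [-19.46 -15.51] ptr [-27.67 -23.44] diff [-8.21 -7.93]
```

Pointer is 8 mm past. Now clockwise 0.85 rad, then measure.

```bash
python3 -m jog '[[[0,0,0],[0,0,-0.03],1],[[0,0,0],[0,0,-0.08],1],[[0,0,0],[0,0,-0.13],1],[[0,0,0],[0,0,-0.18],1],[[0,0,0],[0,0,-0.23],1],[[0,0,0],[0,0,-0.28],1],[[0,0,0],[0,0,-0.33],1],[[0,0,0],[0,0,-0.38],1],[[0,0,0],[0,0,-0.406],1],[[0,0,0],[0,0,-0.406],1],[[0,0,0],[0,0,-0.406],1]]'; python3 - <<'E'
from bench import *
from m import *
d=get_image("wrist"); np.savez("w5.npz",**d); cv2.imwrite("pics/w5.png",d["frame"][:,:,::-1])
ys,a=prof(d,np.arange(20,80,1),-45,15)
b=cv2.resize(a[::-1,::-1].astype(np.uint8),(480,480),interpolation=0)
cv2.imwrite("pics/rect5.png",np.hstack([b,cv2.resize(cv2.cvtColor(d["frame"],7),(320,240)).repeat(1,0) if 0 else cv2.copyMakeBorder(cv2.resize(cv2.cvtColor(d["frame"],7),(320,240)),0,240,0,0,0)]))
meas(d,-21)
E
```

```text
clock: 8.25
position: [556.9, -248.1, 98.2]
ee_rot: [0.952, -0.305, 0.0, 0.001]
contact_force: [-2.0, -4.7, 4.8]
gripper_width: 33.5
grasp_force: 61.1
idx [-20.05 -15.9 ] ptr [-22.99 -18.14] diff [-2.93 -2.23]
```

View pics/rect5.png

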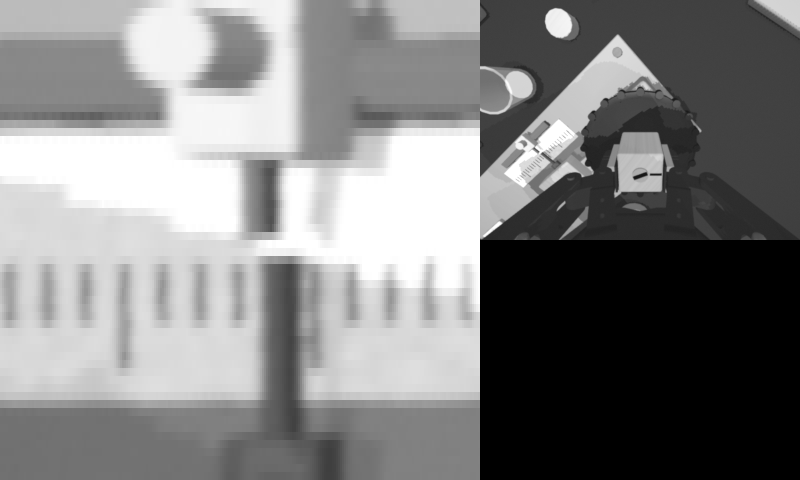

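Pointer is about 2.4 mm short, and the slack is taken up clockwise (the shaft line has swung 24°). Remaining turn is about 0.19 rad.

```bash
python3 -m jog '[[[0,0,0],[0,0,-0.03],1],[[0,0,0],[0,0,-0.06],1],[[0,0,0],[0,0,-0.09],1],[[0,0,0],[0,0,-0.09],1],[[0,0,0],[0,0,-0.09],1]]'; python3 - <<'E'
from bench import *
from m import *
for k in range(2):
    d=get_image("wrist"); meas(d,-18)
np.savez("w6.npz",**d)
E
```

```text
clock: 8.8
position: [556.8, -248.1, 98.2]
ee_rot: [0.919, -0.393, 0.001, 0.001]
contact_force: [-1.6, -5.5, 4.3]
gripper_width: 33.1
grasp_force: 61.1
idx [-20.1  -15.95] ptr [-20.71 -15.88] diff [-0.61  0.07]
idx [-20.11 -15.95] ptr [-20.72 -15.87] diff [-0.61  0.08]
```

```bash
python3 -m jog '[[[0,0,0],[0,0,-0.004],1],[[0,0,0],[0,0,-0.008],1],[[0,0,0],[0,0,-0.008],1],[[0,0,0],[0,0,-0.008],1]]'; python3 -c "
from bench import *;from m import *
meas(get_image('wrist'),-18)"; python3 -m jog '[[[0,0,0],[0,0,0],0.5],[[0,0,0],[0,0,0],0],[[0,0,0],[0,0,0],-0.5],[[0,0,0],[0,0,0],-1],[[0,0,0],[0,0,0],-1],[[0,0,0],[0,0,0],-1],[[0,0,0],[0,0,0],-1],[[0,0,0],[0,0,0],-1]]';  python3 -c "
from bench import *;from m import *
meas(get_image('wrist'),-18)"; python3 -m jog '[[[0,0,0.2],[0,0,0],-1],[[0,0,0.6],[0,0,0],-1],[[0,0,1],[0,0,0],-1],[[0,0,1],[0,0,0],-1]]'; python3 -m jog '[[[0,0,0.4],[0,0,-0.06],-1],[[0,0.2,0.62],[0,0,-0.12],-1],[[-0.05,0.6,0.62],[0,0,-0.18],-1],[[-0.1,1,0.62],[0,0,-0.24],-1],[[-0.1,1,0.62],[0,0,-0.3],1],[[-0.1,1,0.62],[0,0,-0.302],1]]';  python3 -m jog '[[[0,0.4,0],[0,0,0],1],[[-0.05,0.8,0],[0,0,0],1],[[-0.05,1,0],[0,0,0],1],[[-0.05,1,0],[0,0,0],1]]'; python3 -m jog '[[[0,0.4,0],[0,0,0],1],[[0,0.5,0],[0,0,0],1],[[0,0.5,0],[0,0,0],1],[[0,0.5,0],[0,0,0],1]]'; python3 - <<'E'
from bench import *
from m import *
s=read_state(); print(s["joints"].round(3))
d=get_image("wrist"); np.savez("w7.npz",**d); cv2.imwrite("pics/w7.png",d["frame"][:,:,::-1]); print(-d["R"].T@d["t"])
E
```

```text
clock: 9.3
position: [556.8, -248.1, 98.2]
ee_rot: [0.916, -0.401, 0.0, 0.001]
contact_force: [-1.9, -5.5, 3.7]
gripper_width: 33.3
grasp_force: 61.1
idx [-20.13 -15.98] ptr [-20.63 -15.79] diff [-0.51  0.19]
clock: 10.15
position: [556.8, -246.7, 97.3]
ee_rot: [0.916, -0.401, 0.0, -0.0]
contact_force: [0.1, -0.3, -0.1]
gripper_width: 85.4
grasp_force: 0.0
clock: 10.6
position: [560.2, -248.0, 204.3]
ee_rot: [0.916, -0.401, 0.007, -0.001]
contact_force: [1.0, 0.1, -0.4]
gripper_width: 85.3
grasp_force: 0.0
clock: 11.2
position: [546.7, -145.7, 259.4]
ee_rot: [0.746, -0.665, 0.0, -0.0]
contact_force: [0.7, -0.4, -0.6]
gripper_width: 59.0
grasp_force: 0.0
clock: 11.6
position: [541.9, -45.4, 259.1]
ee_rot: [0.747, -0.664, -0.0, -0.0]
contact_force: [-0.0, -0.6, -0.8]
gripper_width: 0.5
grasp_force: 0.0
clock: 12.0
position: [541.8, 2.3, 259.1]
ee_rot: [0.746, -0.666, -0.0, 0.0]
contact_force: [-0.2, -1.0, 0.1]
gripper_width: 0.2
grasp_force: 0.0
[ 0.304  0.224 -0.151  0.    -1.196 -0.191]
[550.03381988 -77.57575339 401.37550646]Traceback (most recent call last):
  File "<string>", line 3, in <module>
    meas(get_image('wrist'),-18)
    ~~~~^^^^^^^^^^^^^^^^^^^^^^^^
  File "m.py", line 18, in meas
    I=edges(d,(52,56),-24,-10); P=edges(d,(32,38),g-8,g+8); print("idx",np.round(I,2),"ptr",np.round(P,2),"diff",np.round(np.subtract(P,I),2))
                                  ~~~~~^^^^^^^^^^^^^^^^^^^
  File "m.py", line 16, in edges
    return f(i-1,i),f(j,j+1) # -y edge, +y edge
                    ~^^^^^^^
  File "m.py", line 15, in <lambda>
    f=lambda k,l:ys[k]+(ys[l]-ys[k])*(t-p[k])/(p[l]-p[k])
                        ~~^^^
IndexError: index 64 is out of bounds for axis 0 with size 64
```

View pics/w7.png

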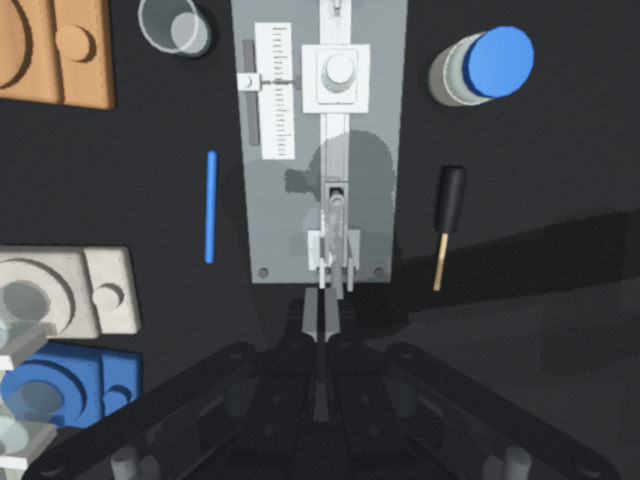

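The pointer and index tab blades appear level at row 81, columns 250 to 300. The clamp bracket is centred at about (336,265), with the grip hidden behind the shut fingers. I'll quantify both.

```bash
python3 - <<'E'
from m import *
d=dict(np.load("w7.npz")); g=cv2.cvtColor(d["frame"],7).astype(float)
for c in range(257,301,1):
    col=255-g[74:90,c]; w=np.clip(col-(col.min()+col.max())/2,0,None); r=(w*np.arange(74,90)).sum()/w.sum()
    p=ray(d,c,r,24)[:2]-C; print(c,round(r,2),np.round([p@XD,p@YD],2),int(g[74:90,c].min()),end=" | ")
print()
for n,p,z in(("bracket",(336,262),75),("bl",(322,280),75),("br",(350,280),75)):
    w=ray(d,*p,z); print(n,w.round(1),((w[:2]-C)@XD).round(1),((w[:2]-C)@YD).round(1))
# handle from depth clouds: side0 & top0, points z>95 near clamp
for f in("top0","side0","t2","s2"):
    D=dict(np.load(f+".npz")); v,u=np.nonzero(D["range_z"]>0); Z=D["range_z"][v,u]
    X=(np.c_[(u-D["cx"])/D["fx"]*Z,(v-D["cy"])/D["fy"]*Z,Z]-D["t"])@D["R"]
    s=np.c_[(X[:,:2]-C)@XD,(X[:,:2]-C)@YD,X[:,2]]
    k=(abs(s[:,0]+15)<40)&(s[:,1]>135)&(s[:,1]<240)&(s[:,2]>80)
    q=s[k]
    for lo in range(80,190,15):
        b=q[(q[:,2]>=lo)&(q[:,2]<lo+15)]
        if len(b)>3: print(f,lo,len(b),np.median(b,0).round(1))
E
```

```text
257 89.0 [63.06 -9.42] 232 | 258 78.75 [ 61.53 -18.78] 229 | 259 77.19 [ 60.46 -20.18] 184 | 260 81.19 [ 59.67 -16.56] 135 | 261 83.78 [ 58.81 -14.2 ] 127 | 262 82.42 [ 57.76 -15.44] 134 | 263 82.23 [ 56.76 -15.62] 137 | 264 82.11 [ 55.76 -15.72] 137 | 265 82.05 [ 54.77 -15.78] 137 | 266 82.03 [ 53.78 -15.79] 136 | 267 82.03 [ 52.79 -15.79] 137 | 268 82.03 [ 51.8  -15.79] 137 | 269 82.22 [ 50.82 -15.62] 138 | 270 82.35 [ 49.84 -15.5 ] 159 | 271 82.45 [ 48.85 -15.41] 190 | 272 82.07 [ 47.85 -15.76] 182 | 273 81.82 [ 46.85 -15.98] 156 | 274 81.89 [ 45.86 -15.92] 139 | 275 81.96 [ 44.87 -15.85] 134 | 276 81.71 [ 43.88 -16.07] 134 | 277 81.7 [ 42.89 -16.08] 130 | 278 81.56 [ 41.89 -16.21] 125 | 279 81.59 [ 40.9  -16.18] 124 | 280 81.67 [ 39.92 -16.11] 124 | 281 81.91 [ 38.94 -15.89] 126 | 282 82.07 [ 37.95 -15.75] 127 | 283 82.19 [ 36.97 -15.64] 125 | 284 82.22 [ 35.98 -15.61] 121 | 285 82.29 [ 34.99 -15.55] 116 | 286 82.44 [ 34.01 -15.41] 112 | 287 82.33 [ 33.01 -15.51] 122 | 288 81.96 [ 32.01 -15.85] 132 | 289 81.74 [ 31.02 -16.04] 137 | 290 81.67 [ 30.03 -16.1 ] 138 | 291 81.6 [ 29.04
[... 589 characters left out ...]
 192.5 162.3]
top0 170 152 [-16.6 203.3 178. ]
side0 80 225 [-17.9 159.9  85. ]
side0 95 75 [-16.8 167.7 102.6]
side0 110 70 [-17.3 174.7 117.7]
side0 125 71 [-17.5 181.2 132.1]
side0 140 120 [-18.8 186.2 147.2]
side0 155 109 [-20.1 193.2 161.1]
side0 170 26 [-12.9 203.2 181.3]
t2 80 204 [-16.1 160.6  84.6]
t2 95 39 [-17.2 166.5 102.6]
t2 110 44 [-16.8 173.9 117.6]
t2 125 30 [-17.3 179.8 135.9]
t2 140 72 [-18.1 185.7 148.2]
t2 155 76 [-17.5 192.2 162.6]
t2 170 149 [-16.2 203.5 177.9]
s2 80 224 [-18.2 160.1  85.1]
s2 95 71 [-17.1 167.1 102.9]
s2 110 72 [-17.1 174.7 117.6]
s2 125 72 [-17.1 181.1 132.6]
s2 140 123 [-18.8 186.2 147.5]
s2 155 131 [-19.1 193.4 162.6]
s2 170 126 [-17.6 201.2 177. ]
```

The pointer is within about 0.3 mm of the tab, so it's in line. The handle fits a pivot at slide (x=-17, y=153). The tool is aligned, so I'll place the shut fingers behind the grip and push along its arc.

```bash
python3 -m jog '[[[-0.12,0.23,0],[0,0,0],1],[[-0.232,0.461,0],[0,0,0],1],[[-0.232,0.461,-0.3],[0,0,0],1],[[-0.232,0.461,-0.6],[0,0,0],1],[[-0.232,0.461,-0.993],[0,0,0],1],[[-0.232,0.461,-0.993],[0,0,0],1],[[-0.232,0.461,-0.993],[0,0,0],1]]'; python3 -m jog '[[[-0.014,0.12,0],[0,0,0],1],[[-0.028,0.25,0],[0,0,0],1],[[-0.028,0.25,0],[0,0,0],1],[[-0.038,0.33,-0.04],[0,0,0],1],[[-0.047,0.41,-0.08],[0,0,0],1],[[-0.055,0.48,-0.134],[0,0,0],1],[[-0.063,0.553,-0.188],[0,0,0],1]]'; python3 -c "
from bench import *
from m import *
D=get_image('side'); cv2.imwrite('pics/s8.png',D['frame'][120:360,180:500,::-1])"
```

```text
clock: 12.75
position: [519.1, 48.4, 160.5]
ee_rot: [0.746, -0.666, 0.0, 0.001]
contact_force: [0.4, -0.9, 1.0]
gripper_width: -0.2
grasp_force: 0.0
clock: 13.45
position: [513.4, 105.2, 142.7]
ee_rot: [0.746, -0.666, 0.001, -0.001]
contact_force: [-0.7, -3.9, 9.7]
gripper_width: 0.2
grasp_force: 4.8
```

View pics/s8.png

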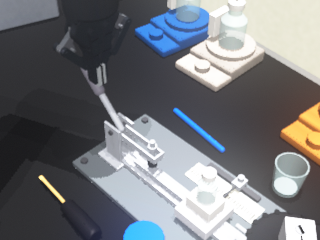

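The fingers are pressing the grip and the handle is swinging, with about 10 N reacting. I'll continue through dead centre.

```bash
python3 -m jog '[[[-0.007,0.06,-0.066],[0,0,0],1],[[-0.014,0.117,-0.136],[0,0,0],1],[[-0.019,0.164,-0.212],[0,0,0],1],[[-0.024,0.207,-0.292],[0,0,0],1],[[-0.027,0.231,-0.355],[0,0,0],1],[[-0.029,0.254,-0.42],[0,0,0],1]]'; python3 -m jog '[[[-0.002,0.01,-0.045],[0,0,0],1],[[-0.003,0.02,-0.088],[0,0,0],1],[[-0.003,0.022,-0.11],[0,0,0],1],[[-0.003,0.022,-0.11],[0,0,0],1],[[-0.003,0.022,-0.11],[0,0,0],1]]'
```

```text
clock: 14.1
position: [510.3, 131.7, 99.7]
ee_rot: [0.746, -0.666, 0.0, -0.002]
contact_force: [0.9, 0.6, 2.1]
gripper_width: -0.1
grasp_force: 1.0
clock: 14.6
position: [509.0, 132.1, 88.1]
ee_rot: [0.746, -0.666, -0.0, 0.0]
contact_force: [-0.6, -0.1, 0.0]
gripper_width: 0.3
grasp_force: 0.0
```

Force dropped to zero, so the handle snapped over. I'll retract straight up, back off, and verify.

```bash
python3 -m jog '[[[0,0,0.2],[0,0,0],1],[[0,0,0.6],[0,0,0],1],[[0,0,1],[0,0,0],1],[[0,0,1],[0,0,0],1]]'; python3 -m jog '[[[0,0,0.4],[0,0,0],1],[[-0.2,0,0.8],[0,0,0],1],[[-0.6,-0.4,1],[0,0,0],1],[[-1,-0.7,1],[0,0,0],1],[[-1,-1,1],[0,0,0],1],[[-1,-1,1],[0,0,0],1]]'; python3 - <<'E'
from bench import *
from m import *
d=get_image("wrist"); s=get_image("side"); t=get_image("top"); np.savez("t9.npz",**t)
for f,D in(("side",s),("top",t)):
    v,u=np.nonzero(D["range_z"]>0); Z=D["range_z"][v,u]
    X=(np.c_[(u-D["cx"])/D["fx"]*Z,(v-D["cy"])/D["fy"]*Z,Z]-D["t"])@D["R"]
    S=np.c_[(X[:,:2]-C)@XD,(X[:,:2]-C)@YD,X[:,2]]
    q=S[(abs(S[:,0]+17)<14)&(S[:,1]>205)&(S[:,1]<285)&(S[:,2]>40)]
    for lo in range(205,285,15):
        b=q[(q[:,1]>=lo)&(q[:,1]<lo+15)]
        if len(b)>3: print(f,lo,len(b),np.median(b,0).round(1))
a=s["frame"][120:460,180:580]; b=cv2.resize(t["frame"][100:350,220:530],(400,323))
cv2.imwrite("pics/f9.png",np.hstack([a,np.vstack([b,np.zeros((17,400,3),np.uint8)])])[:,:,::-1])
E
```

```text
clock: 15.0
position: [512.6, 133.6, 194.6]
ee_rot: [0.746, -0.666, 0.003, -0.006]
contact_force: [1.1, -0.4, -0.0]
gripper_width: 0.1
grasp_force: 0.0
clock: 15.6
position: [407.1, 29.7, 289.0]
ee_rot: [0.745, -0.667, 0.0, -0.001]
contact_force: [-0.2, 1.1, 0.4]
gripper_width: 0.2
grasp_force: 0.0
side 205 51 [-17.8 212.2  79.9]
side 220 92 [-19.1 226.4  82.2]
side 235 74 [-19.8 242.6  83.4]
side 250 75 [-19.9 257.5  83.5]
side 265 31 [-18.8 268.7  83.4]
top 220 50 [-11.8 229.8  82.7]
top 235 93 [-15.5 243.7  82.8]
top 250 111 [-17.1 257.8  83. ]
top 265 60 [-16.4 268.9  81.8]
```

View pics/f9.png

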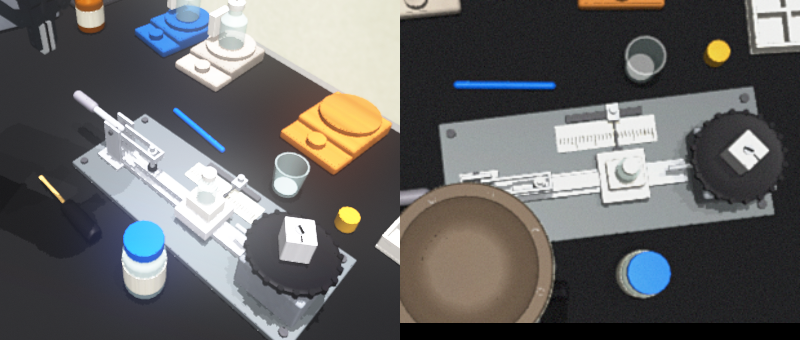

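The handle lies level and locked (grip top at about 83 mm), the pointer lines up with the tab near (615,125), and the bench items haven't moved.

```bash
python3 -c "
from bench import *
print(job_done())"
```

```text
the job is handed in; nothing more can be done
None
```

The job is handed in at about 16 s: the carriage was wound about 8 mm past the tab and brought back clockwise to within about 0.3 mm of it with the slack taken up clockwise, and the clamp handle is locked down level, with nothing on the bench visibly disturbed.

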